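# Hang the wash basket to drip and cover the wash pot

### The job

Lift the wire basket with its two nuts out of the wash pot and hang it by its handle across both prongs of the drip hook in the drain tray. Then slide the flat cover, without lifting it off, from its ledge across onto the pot until it drops in and sits level on the rim, and swing the keeper bar all the way round so that it lies over the cover. Leave the small bottle, the beaker and the vial that stand around as they are.

Things in the scene. Friction and masses are not known exactly. Their poses are not given: they have to be found in the camera images.
- station: Grey metal wash station, bolted down and immovable. Origin under it on the worktop; z up. Its own y axis runs from the cover ledge (a flat plate 130 mm in x by 140 mm in y, centred at y = -65 mm, top 76 mm up, no side walls) to the round steel pot (centre at x = 0, y = +65 mm). Base plate x -60..+92, y -140..+130 mm, 5 mm thick. Its yaw varies.
- pot_rim (a point): Centre of the pot's mouth at rim height, 75 mm above the worktop; axes as the station. Mouth 86 mm inside diameter, rim 98 mm outside diameter (6 mm wall), inner floor 65 mm below the rim. The ledge's straight edge is 60 mm from this point (11 mm gap to the pot) and 1 mm higher than the rim.
- ledge_mid (a point): Centre of the top face of the cover ledge (76 mm above the worktop), axes as the station. The cover starts off-centre on it. Pushed straight towards the pot centre it slides over the rim, its front dips once its centre is within about 19 mm of the pot centre, and pushed on it drops 7 mm into the mouth.
- cover: Loose flat round steel cover, 0.2 to 0.4 kg, no handle and too wide to grip. Origin at the centre of its underside, z up. Below: a spigot 77 mm in diameter, 7 mm deep; above it a flange 114 mm in diameter and 10 mm thick (7 to 17 mm above the origin). On the ledge the flange is 7 mm clear of it; push its edge. Seated: flange on the rim, spigot in the mouth (4.5 mm play), origin 7 mm below pot_rim.
- basket: Loose round wire basket, 66 mm in diameter, 48 mm deep, about 0.16 kg, standing in the pot with two brass nuts in it. Origin at the centre of its underside, z up. Its fixed bail handle stands over it in its own y-z plane: legs at y = +-33 mm up to 78 mm, splaying to y = +-46 mm at 100 mm, top bar along y at 115 mm.
- basket_bar (a point): Middle of the basket's top handle bar, 115 mm above the basket's underside; axes as the basket. Bar along the basket's y, 92 mm long, 8 mm thick, with a black sleeve 10 mm thick and 30 mm long in its middle, to be pinched from above. The bar stands about 50 mm above the pot rim.
- basket_floor (a point): Centre of the inner floor of the basket, 3 mm above the basket's underside.
- nut_a: One of the two brass nuts, 19x22x12 mm, loose in the basket; origin at its underside.
- nut_b: The other brass nut, 19x22x12 mm, loose in the basket; origin at its underside.
- hook_stand: Steel drip hook, fixed in the low drain tray (rim 22 mm up). Origin under the prongs, 2 mm up. Two round prongs 8 mm thick at y = +-28 mm point along its own -x from an upright (at x = +44 to +54 mm, 155 mm tall); prong axis 150 mm above the origin, flat from x = +42 to -24 mm, tips turned up at x = -30 mm to 168 mm. The gap between the prongs is 48 mm: fingers pass between. Its yaw varies.
- hook_seat (a point): Where the middle of the basket's bar lies when it hangs across both prongs: on the hook's middle plane, 158 mm above the hook's origin, 28 mm behind the turned-up tips; axes as the hook_stand. The bar then runs along the hook's y. The basket hangs below the prongs, so bring it in from the tip side (-x), bar above the tips, legs outside the prongs.
- keeper (a joint): Angle of the keeper bar about its upright pivot, rad. 0: parked, the bar points along the station's +y. It grows as the bar swings anticlockwise seen from above; pi/2 (end stop): the bar points along the station's -x, across the cover. Slight friction (0.05 Nm): it stays where it is left. The bar's underside is 3.5 mm above a seated cover; an unseated cover blocks it.
- keeper_pivot (a point): Keeper pivot axis at mid height of the bar, 92.5 mm above the worktop, at x = +78, y = +65 mm in the station's frame. The bar is 12 mm wide, 8 mm high.
- keeper_pin (a point): Middle of the upright round pin on the keeper's free end, 75 mm from the pivot axis; 12 mm in diameter, from 96.5 to 138.5 mm above the worktop (this point at 117.5 mm). Push or pinch it.
- bottle: Bystander: 100 ml reagent bottle, 53 mm in diameter, 105 mm tall; origin under it.
- beaker: Bystander: small clear beaker, 61 mm in diameter, 68 mm tall; origin under it.
- vial: Bystander: small amber vial, 29 mm in diameter, 60 mm tall; origin under it.
Mind the look-alikes: they are no part of the job. Leave any red look-alike of the basket alone.

How it is judged:
By the outcome, as a careful person would: the job done as asked, in the order asked, and still so for the second after the job is handed in, with the robot touching nothing.
It also fails if it takes over 69 s, if anything falls off the work surface, if the arm or the gripper's body presses on something with over 40 N, if the wrist force passes 120 N, or if a joint passes its speed limit or range.

### The arm

A 6-joint arm with a two-finger parallel gripper is mounted at the origin on a cart in front of the work surface, level with it; the furniture and walls round the work are solid. World frame = base frame: x ahead of the robot, y to its left, z up, the work surface at z = 0. Lengths are in m, angles in rad, forces in N, time in s.
With the tool pointing down it reaches from about 0.3 to 0.775 m from the base axis. Payload 14.6 kg.
Tool frame: the origin (TCP) lies at the very end of the fingers, on their centre line; the grasp point (between the pads) lies env.grasp_offset behind it (env.grasp_offset is the distance from the TCP to the grasp point, in m); z points along the fingers, y is the line along which they close (so a half turn about z gives the same grasp; the last joint's range is limited). The gripper opens to 94 mm and grips with 3 to 60 N. Pads are 16 mm wide; open, the fingers measure 119 mm over their backs; the gripper's body (75 mm by 177 mm) begins 78 mm behind the grasp point.
Start: joints at [-1.325, 0.3, 1.521, -0, 1.321, -0.067], TCP at [0.169, -0.523, 0.205] pointing down, gripper open.
Joint ranges: [-3.03, 3.03], [-0.79, 2.21], [0.23, 2.52], [-1.04, 4.18], [0, 3.07], [-2.55, 2.55]. Speed limits (rad/s): [2.22, 2.22, 2.57, 3.14, 3.14, 3.14].

### API

Orientations are given as a unit quaternion [w, x, y, z].
In Python, from cell import env, viewer, job gives the robot as it stands.
- The arm moves only by the tool send_rows, never from a script. Its argument "moves" is one flat list of numbers, 7 for each row, row after row: the shift along the tool's x, y, z scaled (see below), then the turn, a rotation vector about the tool's x, y, z scaled (see below), then the opening, from -1 (shut) to 1 (fully open). A call has exactly 10 rows; each row shifts and turns the commanded pose from where the row before left it, along the tool's axes as they then stand; what a row does not reach is not made up. The controller multiplies each number of a shift by 2.5 cm and each number of a turn by 0.1 rad. A row lasts 1/12 s, in which the tool goes at most 41.7 mm and 7.16 degrees, less where a joint would pass 70% of its speed; a pose out of reach is approached as far as the arm can. A call with a number of a shift or a turn outside -1 to 1 is refused whole. A call with a gripper value outside its range is refused whole. The fingers move at their own pace and stop on an object; "squeeze" is the grip in N (left out, the last holds). Time passes only in rows, so rows that do not move let the fingers close, or fill a call up. It gives the time, the measured TCP pose, the force, the opening and the grip force at its end, in the units of the state.
- env.state(): the state, without advancing time (a new reading comes with each control period).
- viewer.capture(name): name is "scene" or "top" or "wrist"; returns the picture (420x560x3 uint8, red, green, blue); there is no depth.
- viewer.camera_model(name): a dict with "vfov" (degrees; the focal length in pixels is half the picture's height over the tangent of half this angle, whatever the lens; pixels are square), "cx", "cy" (the principal point, pixels), "world_from_camera" (4x4, takes a point from camera to world coordinates); the wrist camera has in their place "mount" (4x4, takes a point from camera to tool coordinates, whose origin is the TCP and whose axes are the flange's). Camera axes: x right, y up, looking along -z (the intrinsics and any distortion apply to the point x, -y, -z); pixel columns grow to the right and rows downward; lengths in m; the calibration is good to about 2 mm. A picture is of the moment at which its call begins: read the wrist's pose just before it. camera_model takes no time and is no camera call.
- job.sign_off(): hands the job in; it is judged then, once.
The state is a dict: "time_s": time; "qpos": joint angles; "qd": joint speeds; "tau": joint torques, N m; "eef_pos": TCP position; "tcp_rot": TCP orientation; "ft_force": force on the tool from outside, world axes, zero at the start; "moment": the same for the moment, N m; "gripper_width": finger opening in m; "grip_force": force on a finger pad.
Only numpy, scipy, OpenCV 4.12 (cv2) and the standard library are available. Lean on these libraries where they do the work, as an engineer would, in place of code of your own. Each camera call takes 0.05 s, during which the arm holds its last target. There are 200 camera calls.

## Working session

There is one attempt and no reset: what is moved stays moved. The work goes in short steps, Python scripts to look and compute and a tool call to move; the robot and the scene stay as the last step left them, time stands still between calls to the robot, and variables do not carry over. Pictures are saved under pics/ and viewed, at most 10 in all, crops included, and the job is handed in when it is done.

Besides the shell and the picture viewer there is one more tool, called after ">>>" as name(argument=value, ...) on one line, values as JSON. send_rows: Moves the arm, as the interface text tells. Shifts and turns lie within -1 to 1; 1 stands for 2.5 cm of shift or 0.1 rad of turn. Its arguments: {"type":"object","properties":{"moves":{"type":"array"},"squeeze":{"type":"number"}},"required":["moves"]}

```bash
ls; mkdir -p pics; python3 - <<'E'
from cell import env, viewer, job
import cv2, numpy as np
print(env.state(), env.grasp_offset)
for n in ["scene","top"]:
    im=viewer.capture(n); cv2.imwrite(f"pics/{n}0.png",im[:,:,::-1]); m=viewer.camera_model(n); print(n,m)
print(viewer.camera_model("wrist"))
E
```

```text
pics
{'time_s': 0.0, 'qpos': array([-1.32462205e+00,  3.00478103e-01,  1.52159726e+00,  4.96066881e-06,
        1.32072935e+00, -6.66074010e-02]), 'qd': array([ 0.00180762,  0.00040584, -0.00086654, -0.00030528,  0.00018197,
        0.00083535]), 'tau': array([ 7.69855487e-04, -5.31806982e+01, -3.52738130e+01,  7.08738528e-02,
        2.43731408e-02, -6.63913033e-05]), 'eef_pos': array([ 0.16916529, -0.52304633,  0.20487566]), 'tcp_rot': array([-6.03805135e-04,  9.87795772e-01,  1.55753476e-01, -5.19453086e-05]), 'ft_force': array([ 0.29936392, -0.11137201, -0.23510852]), 'moment': array([ 0.03161203, -0.00894979, -0.03163914]), 'grip_force': 0.0, 'gripper_width': 0.09418299143688509} 0.0188
scene {'vfov': 56.78971672284136, 'cx': 275.85057384210023, 'cy': 208.7546439466397, 'world_from_camera': array([[-0.84432019,  0.35343546, -0.40274905,  0.18648197],
       [-0.53565352, -0.57648873,  0.61703812,  0.6313045 ],
       [-0.01409714,  0.73671169,  0.67606002,  0.7620878 ],
       [ 0.        ,  0.        ,  0.        ,  1.        ]])}
top {'vfov': 43.45627846013761, 'cx': 288.3809544573124, 'cy': 207.2655199293468, 'world_from_camera': array([[ 0.00839977,  0.99310847, -0.11689744,  0.43450526],
       [-0.99994963,  0.00898439,  0.00447507,  0.04590105],
       [ 0.00549448,  0.11685396,  0.99313391,  1.46924868],
       [ 0.        ,  0.        ,  0.        ,  1.        ]])}
{'vfov': 66.0742850119968, 'cx': 281.77264189908635, 'cy': 210.0580087165013, 'mount': array([[ 5.54329669e-05,  9.65612951e-01,  2.59983895e-01,
         7.52441022e-02],
       [ 9.99999858e-01, -1.91522315e-04,  4.98121120e-04,
        -5.09148869e-04],
       [ 5.30784922e-04,  2.59983830e-01, -9.65612824e-01,
        -1.79229456e-01],
       [ 0.00000000e+00,  0.00000000e+00,  0.00000000e+00,
         1.00000000e+00]])}
```

View pics/scene0.png

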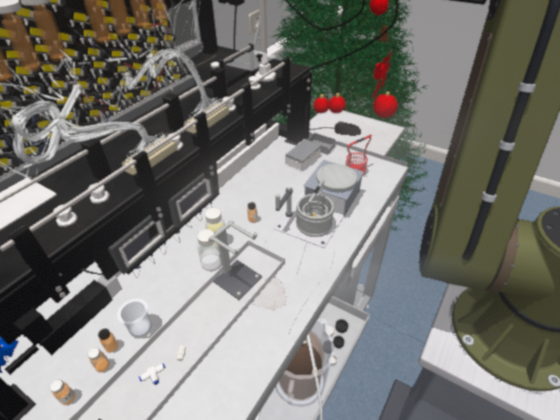

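View pics/top0.png

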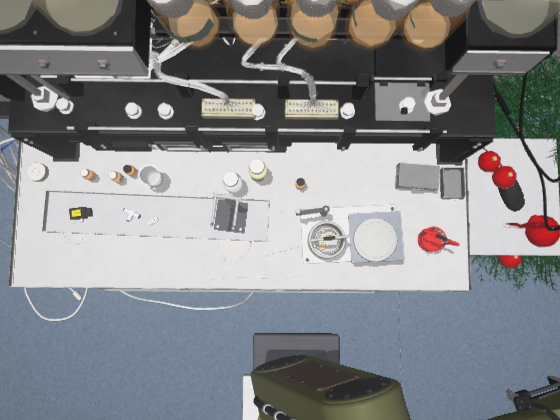

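Candidates for the basket: the grey one in the pot (top 326,240; scene 317,210) and a red look-alike at (432,240) top / (357,155) scene. The grey one in the pot is the target. I'll check it in a close crop.

```bash
cat > h.py <<'E'
import numpy as np, cv2
from scipy.spatial.transform import Rotation as R
from cell import env, viewer, job
def cam(n, s=None):
    m=viewer.camera_model(n); f=210/np.tan(np.radians(m['vfov'])/2)
    if n=='wrist':
        T=np.eye(4); w,x,y,z=s['tcp_rot']; T[:3,:3]=R.from_quat([x,y,z,w]).as_matrix(); T[:3,3]=s['eef_pos']; W=T@m['mount']
    else: W=m['world_from_camera']
    return f,m['cx'],m['cy'],W
def ray(n,u,v,s=None):
    f,cx,cy,W=cam(n,s); d=W[:3,:3]@np.array([(u-cx)/f,-(v-cy)/f,-1]); return W[:3,3],d
def at_z(n,u,v,z,s=None):
    o,d=ray(n,u,v,s); return o+d*(z-o[2])/d[2]
def proj(n,p,s=None):
    f,cx,cy,W=cam(n,s); c=W[:3,:3].T@(np.asarray(p)-W[:3,3]); return np.array([cx+f*c[0]/-c[2], cy-f*c[1]/-c[2]])
E
python3 - <<'E'
from h import *
im=cv2.imread('pics/top0.png')
a=cv2.resize(im[185:275,195:345],None,fx=5.3,fy=5.3,interpolation=cv2.INTER_CUBIC)
cv2.imwrite('pics/crop1.png',a)
print('pot',at_z('top',326,240,.075),'cover',at_z('top',376,240,.093),'tray',at_z('top',238,214,.0))
E
```

```text
pot [ 0.51231115 -0.0606464   0.075     ] cover [ 0.51244418 -0.18997263  0.093     ] tray [0.58716911 0.1802736  0.        ]
```

View pics/crop1.png

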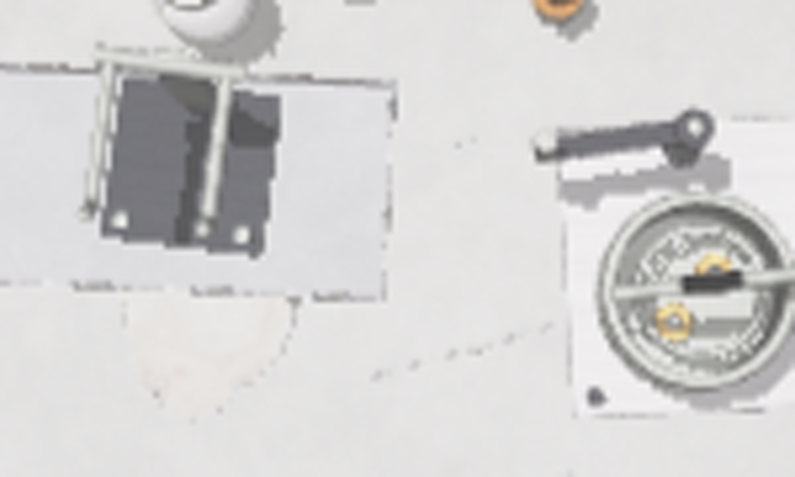

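The crop (×5.3) shows the grey basket in the pot. Its black sleeve is at crop (712,282) and the two brass nuts are at (713,268) and (674,322). The keeper is parked with its pin at (545,140) and pivot at (693,122). The drip hook's prongs run from (105,65) to (88,212) and from (226,78) to (205,228), and its tips face the robot. The grey basket is the right one. Next I plan a move to a wrist view above it.

```bash
cat >> h.py <<'E'
from scipy.linalg import expm, logm
def pose(s):
    T=np.eye(4); w,x,y,z=s['tcp_rot']; T[:3,:3]=R.from_quat([x,y,z,w]).as_matrix(); T[:3,3]=s['eef_pos']; return T
def down(p,yaw):
    T=np.eye(4); c,s=np.cos(yaw),np.sin(yaw); T[:3,:3]=np.array([[c,s,0],[s,-c,0],[0,0,-1]]); T[:3,3]=p; return T
def rowmat(r):
    D=np.eye(4); D[:3,:3]=R.from_rotvec(np.array(r[3:6])*.1).as_matrix(); D[:3,3]=np.array(r[:3])*.025; return D
def plan(T0,T1,n,dec=2):
    "n equal rows from T0 to T1"
    D=np.real(expm(logm(np.linalg.inv(T0)@T1)/n))
    r=np.r_[D[:3,3]/.025, R.from_matrix(D[:3,:3]).as_rotvec()/.1].round(dec)
    T=T0.copy(); P=[]
    for i in range(n): T=T@rowmat(r); P.append(T[:3,3].round(4))
    print(n,'rows',r.tolist(),'mid',P[n//2],'end',P[-1],'yaw',np.degrees(np.arctan2(T[1,0],T[0,0])).round(2)); return T
E
python3 - <<'E'
from h import *
s=env.state()
plan(pose(s),down([.47,-.02,.33],np.pi/2),30)
for n,u,v,z in [('sleeve',712,282,.125),('pin',545,140,.138),('pivot',693,122,.097),('pot',700,290,.075),('La',105,65,.152),('Lb',90,200,.152),('Ra',226,78,.152),('Rb',206,215,.152),('Lt',88,210,.17),('Rt',203,230,.17)]:
    print(n,at_z('top',195+u/5.3,185+v/5.3,z).round(4))
E
```

```text
30 rows [0.83, -0.09, -0.17, -0.0, -0.0, -0.42] mid [ 0.4121 -0.3032  0.2731] end [ 0.4708 -0.0212  0.3329] yaw 90.11
sleeve [ 0.5142 -0.0654  0.125 ]
pin [0.5808 0.0158 0.138 ]
pivot [ 0.5949 -0.0583  0.097 ]
pot [ 0.5131 -0.0635  0.075 ]
La [0.6133 0.2256 0.152 ]
Lb [0.5488 0.2311 0.152 ]
Ra [0.6075 0.168  0.152 ]
Rb [0.5422 0.1761 0.152 ]
Lt [0.5425 0.2294 0.17  ]
Rt [0.5337 0.1756 0.17  ]
```

>>> send_rows(moves=[0.83, -0.09, -0.17, 0, 0, -0.42, 1, 0.83, -0.09, -0.17, 0, 0, -0.42, 1, 0.83, -0.09, -0.17, 0, 0, -0.42, 1, 0.83, -0.09, -0.17, 0, 0, -0.42, 1, 0.83, -0.09, -0.17, 0, 0, -0.42, 1, 0.83, -0.09, -0.17, 0, 0, -0.42, 1, 0.83, -0.09, -0.17, 0, 0, -0.42, 1, 0.83, -0.09, -0.17, 0, 0, -0.42, 1, 0.83, -0.09, -0.17, 0, 0, -0.42, 1, 0.83, -0.09, -0.17, 0, 0, -0.42, 1])

```text
time_s: 0.93
eef_pos: [0.3397, -0.4038, 0.2478]
tcp_rot: [-0.0, 0.933, 0.359, -0.0]
ft_force: [-0.5, -0.1, -0.2]
gripper_width: 0.0942
grip_force: 0.0
```

>>> send_rows(moves=[0.83, -0.09, -0.17, 0, 0, -0.42, 1, 0.83, -0.09, -0.17, 0, 0, -0.42, 1, 0.83, -0.09, -0.17, 0, 0, -0.42, 1, 0.83, -0.09, -0.17, 0, 0, -0.42, 1, 0.83, -0.09, -0.17, 0, 0, -0.42, 1, 0.83, -0.09, -0.17, 0, 0, -0.42, 1, 0.83, -0.09, -0.17, 0, 0, -0.42, 1, 0.83, -0.09, -0.17, 0, 0, -0.42, 1, 0.83, -0.09, -0.17, 0, 0, -0.42, 1, 0.83, -0.09, -0.17, 0, 0, -0.42, 1])

```text
time_s: 1.77
eef_pos: [0.4461, -0.226, 0.2903]
tcp_rot: [-0.0, 0.838, 0.546, -0.0]
ft_force: [-0.0, 0.7, 0.2]
gripper_width: 0.0941
grip_force: 0.0
```

>>> send_rows(moves=[0.83, -0.09, -0.17, 0, 0, -0.42, 1, 0.83, -0.09, -0.17, 0, 0, -0.42, 1, 0.83, -0.09, -0.17, 0, 0, -0.42, 1, 0.83, -0.09, -0.17, 0, 0, -0.42, 1, 0.83, -0.09, -0.17, 0, 0, -0.42, 1, 0.83, -0.09, -0.17, 0, 0, -0.42, 1, 0.83, -0.09, -0.17, 0, 0, -0.42, 1, 0.83, -0.09, -0.17, 0, 0, -0.42, 0, 0.83, -0.09, -0.17, 0, 0, -0.42, 0, 0.83, -0.09, -0.17, 0, 0, -0.42, 0])

```text
time_s: 2.6
eef_pos: [0.4706, -0.0203, 0.3328]
tcp_rot: [-0.0, 0.706, 0.709, -0.0]
ft_force: [-0.0, -0.3, -0.5]
gripper_width: 0.0775
grip_force: 0.0
```

```bash
python3 - <<'E'
from h import *
import pickle
s=env.state(); im=viewer.capture('wrist'); pickle.dump(s,open('s1.pkl','wb'))
cv2.imwrite('pics/w1.png',im[:,:,::-1])
print(s['time_s'],s['eef_pos'],s['tcp_rot'],s['gripper_width'])
cv2.imwrite('pics/w1b.png',cv2.resize(im[:,:,::-1],(800,600),interpolation=cv2.INTER_CUBIC))
E
```

```text
2.6 [ 0.47063958 -0.02030506  0.33284378] [-2.62979450e-04  7.05661502e-01  7.08549040e-01 -1.84317044e-04] 0.07749555173513203
```

View pics/w1b.png

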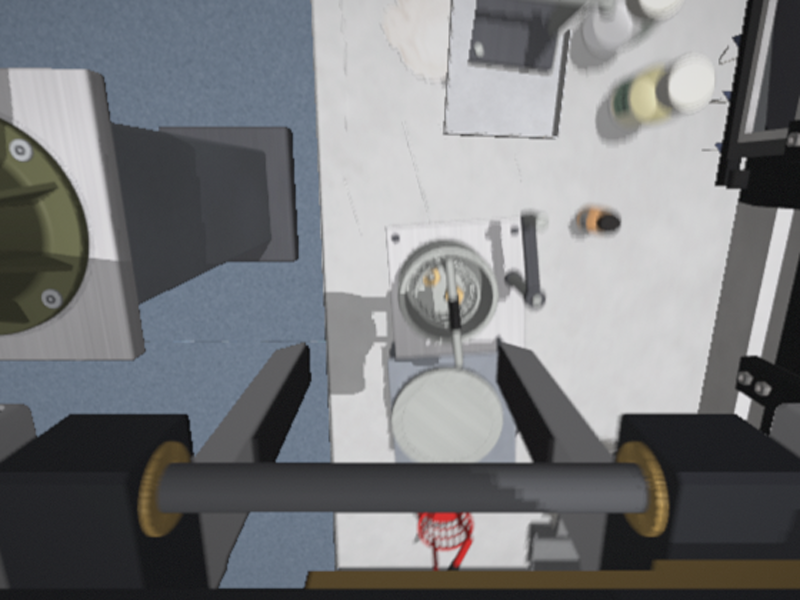

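The wrist view (800-px scale) shows the pot rim centred near (447,290), the sleeve near (456,315) and the cover centred near (447,418). The keeper pivot is near (537,298), its pin near (540,218), and the red look-alike is at (445,535).

```bash
python3 - <<'E'
from h import *
import pickle
s=pickle.load(open('s1.pkl','rb'))
k=.7
for n,u,v,z in [('sleeve',456,315,.125),('pot',447,290,.075),('cover',447,418,.1),('pivot',537,298,.0965),('pintop',540,218,.1385),('hole1',396,238,.005),('hole2',515,231,.005)]:
    print(n,at_z('wrist',u*k,v*k,z,s).round(4))
im=cv2.imread('pics/w1.png'); hsv=cv2.cvtColor(im,cv2.COLOR_BGR2HSV)
# dark sleeve blob
g=cv2.cvtColor(im,cv2.COLOR_BGR2GRAY)
n,l,st,c=cv2.connectedComponentsWithStats((g[195:240,300:340]<60).astype('uint8'))
for i in range(1,n):
    if st[i,4]>8:
        ys,xs=np.where(l==i); e,V=np.linalg.eigh(np.cov(xs,ys)); print(c[i]+[300,195],st[i],V[:,1],at_z('wrist',*(c[i]+[300,195]),.128,s))
t=cv2.imread('pics/top0.png'); g=cv2.cvtColor(t,cv2.COLOR_BGR2GRAY)
n,l,st,c=cv2.connectedComponentsWithStats((g[230:245,318:342]<70).astype('uint8'))
for i in range(1,n): print('top',c[i]+[318,230],st[i],at_z('top',*(c[i]+[318,230]),.128))
a=cv2.resize(im[150:350,260:420],(480,600),interpolation=cv2.INTER_CUBIC); b=cv2.resize(t[195:270,290:330],(320,600),interpolation=cv2.INTER_CUBIC)
cv2.imwrite('pics/c2.png',np.hstack([a,b]))
E
```

```text
sleeve [ 0.5171 -0.0618  0.125 ]
pot [ 0.5136 -0.0515  0.075 ]
cover [ 0.5149 -0.1763  0.1   ]
pivot [ 0.5955 -0.0536  0.0965]
pintop [0.5799 0.0237 0.1385]
hole1 [ 0.4629 -0.0101  0.005 ]
hole2 [ 0.5931 -0.0019  0.005 ]
[317.73770492 220.76229508] [ 14  16   9  20 122] [0.06391122 0.99795559] [ 0.51497076 -0.06121125  0.128     ]
```

View pics/c2.png

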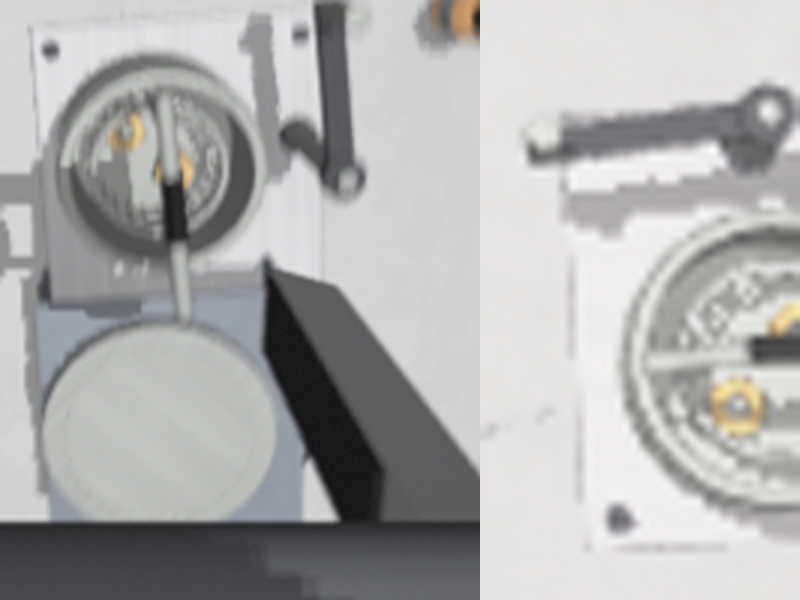

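Left crop (×3): the sleeve is at (174,212) and the pot rim centre near (161,163), with the keeper pin top near (360,15). The bar's yaw is about 6° after perspective correction, and the station's is about 3°. The sleeve at (0.515, -0.062) fits both cameras. Moving in to grasp.

```bash
python3 - <<'E'
from h import *
y=np.radians(96)
T=plan(pose(env.state()),down([.515,-.062,.19],y),10)
plan(T,down([.515,-.062,.106],y),10)
E
```

```text
10 rows [-0.19, 0.17, 0.58, 0.0, -0.0, -0.1] mid [ 0.4971 -0.0453  0.2468] end [ 0.5157 -0.0628  0.1888] yaw 96.23
10 rows [0.0, -0.0, 0.33, 0.0, -0.0, 0.0] mid [ 0.5157 -0.0628  0.1393] end [ 0.5157 -0.0627  0.1063] yaw 96.23
```

>>> send_rows(moves=[-0.19, 0.17, 0.58, 0, 0, -0.1, 0, -0.19, 0.17, 0.58, 0, 0, -0.1, 0, -0.19, 0.17, 0.58, 0, 0, -0.1, 0, -0.19, 0.17, 0.58, 0, 0, -0.1, 0, -0.19, 0.17, 0.58, 0, 0, -0.1, 0, -0.19, 0.17, 0.58, 0, 0, -0.1, 0, -0.19, 0.17, 0.58, 0, 0, -0.1, 0, -0.19, 0.17, 0.58, 0, 0, -0.1, 0, -0.19, 0.17, 0.58, 0, 0, -0.1, 0, -0.19, 0.17, 0.58, 0, 0, -0.1, 0])

```text
time_s: 3.48
eef_pos: [0.5155, -0.0671, 0.1869]
tcp_rot: [-0.0, 0.67, 0.742, -0.0]
ft_force: [0.5, -0.9, -1.3]
gripper_width: 0.047
grip_force: 0.0
```

```bash
python3 - <<'E'
from h import *
import pickle
s=env.state(); im=viewer.capture('wrist'); pickle.dump(s,open('s2.pkl','wb'))
cv2.imwrite('pics/w2.png',im[:,:,::-1])
cv2.imwrite('pics/w2b.png',cv2.resize(im[:,:,::-1],(800,600),interpolation=cv2.INTER_CUBIC))
print(s['eef_pos'],s['gripper_width'])
E
```

```text
[ 0.51549878 -0.06708582  0.18692919] 0.04696249376940309
```

View pics/w2b.png

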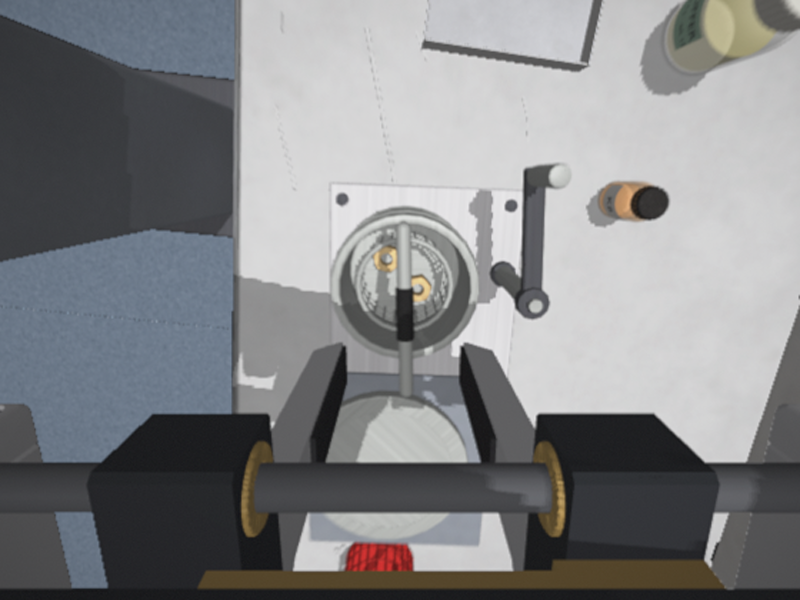

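The wrist view shows the bar aligned with the tool. The sleeve is at (404,314), the base-plate holes at (342,199) and (511,206), the keeper pivot at (535,303) and the pin top at (560,176).

```bash
python3 - <<'E'
from h import *
import pickle
s=pickle.load(open('s2.pkl','rb')); k=.7
for n,u,v,z in [('sleeve',404,314,.128),('bartop',402,225,.127),('barbot',406,392,.127),('pot',404,285,.075),('potL',330,285,.075),('potR',478,285,.075),('pivot',535,303,.098),('pintop',560,176,.1385),('h1',342,199,.005),('h2',511,206,.005),('corner',331,183,.005),('L',330,395,.0)]:
    print(n,at_z('wrist',u*k,v*k,z,s).round(4))
s=env.state();print(s['eef_pos'])
y=np.radians(96); plan(pose(s),down([.515,-.062,.106],y),10)
E
```

```text
sleeve [ 0.5154 -0.0628  0.128 ]
bartop [ 0.5095 -0.0157  0.127 ]
barbot [ 0.5213 -0.109   0.127 ]
pot [ 0.5152 -0.0592  0.075 ]
potL [ 0.4675 -0.0641  0.075 ]
potR [ 0.5629 -0.0543  0.075 ]
pivot [ 0.5943 -0.0569  0.098 ]
pintop [0.5819 0.0162 0.1385]
h1 [ 0.4629 -0.0131  0.005 ]
h2 [ 0.5925 -0.0051  0.005 ]
corner [ 0.4538 -0.0021  0.005 ]
L [ 0.4633 -0.181   0.    ]
[ 0.5149839  -0.06749163  0.18407239]
10 rows [0.02, 0.0, 0.31, -0.0, -0.0, -0.0] mid [ 0.5145 -0.0645  0.1376] end [ 0.5141 -0.0625  0.1066] yaw 95.88
```

>>> send_rows(moves=[0.02, 0, 0.35, 0, 0, 0, 0, 0.02, 0, 0.35, 0, 0, 0, 0, 0.02, 0, 0.35, 0, 0, 0, 0, 0.02, 0, 0.35, 0, 0, 0, 0, 0.02, 0, 0.35, 0, 0, 0, 0, 0.02, 0, 0.35, 0, 0, 0, 0, 0.02, 0, 0.35, 0, 0, 0, 0, 0.02, 0, 0.35, 0, 0, 0, 0, 0, 0, 0, 0, 0, 0, 0, 0, 0, 0, 0, 0, 0, 0])

```text
time_s: 4.37
eef_pos: [0.5149, -0.0627, 0.1176]
tcp_rot: [-0.0, 0.67, 0.742, -0.0]
ft_force: [0.2, 0.6, 1.4]
gripper_width: 0.047
grip_force: 0.0
```

>>> send_rows(moves=[0, 0, 0.15, 0, 0, 0, 0, 0, 0, 0.15, 0, 0, 0, 0, 0, 0, 0.15, 0, 0, 0, 0, 0, 0, 0, 0, 0, 0, -1, 0, 0, 0, 0, 0, 0, -1, 0, 0, 0, 0, 0, 0, -1, 0, 0, 0, 0, 0, 0, -1, 0, 0, 0, 0, 0, 0, -1, 0, 0, 0, 0, 0, 0, -1, 0, 0, 0, 0, 0, 0, -1], squeeze=35)

```text
time_s: 5.2
eef_pos: [0.5152, -0.0629, 0.1068]
tcp_rot: [0.0, 0.67, 0.742, 0.0]
ft_force: [-0.1, 0.2, 1.3]
gripper_width: 0.0089
grip_force: 35.0
```

>>> send_rows(moves=[0, 0, -0.15, 0, 0, 0, -1, 0, 0, -0.3, 0, 0, 0, -1, 0, 0, -0.45, 0, 0, 0, -1, 0, 0, -0.5, 0, 0, 0, -1, 0, 0, -0.55, 0, 0, 0, -1, 0, 0, -0.55, 0, 0, 0, -1, 0, 0, -0.5, 0, 0, 0, -1, 0, 0, -0.45, 0, 0, 0, -1, 0, 0, -0.3, 0, 0, 0, -1, 0, 0, -0.25, 0, 0, 0, -1])

```text
time_s: 6.03
eef_pos: [0.5152, -0.0628, 0.2079]
tcp_rot: [0.0, 0.67, 0.742, 0.0]
ft_force: [0.3, -0.4, -2.0]
gripper_width: 0.0091
grip_force: 35.0
```

```bash
python3 - <<'E'
from h import *
s=env.state();print(s['eef_pos'],s['gripper_width'],s['ft_force'])
T=plan(pose(s),down([.455,.08,.207],np.radians(84)),16)
E
```

```text
[ 0.51515544 -0.06279674  0.20789359] 0.009083510122987231 [ 0.32374065 -0.37235764 -1.99838202]
16 rows [0.36, -0.15, 0.0, 0.0, 0.0, 0.13] mid [0.4774 0.0164 0.2079] end [0.4546 0.0807 0.2078] yaw 83.93
```

>>> send_rows(moves=[0.1, -0.04, 0, 0, 0, 0.03, -1, 0.26, -0.11, 0, 0, 0, 0.1, -1, 0.36, -0.15, 0, 0, 0, 0.13, -1, 0.36, -0.15, 0, 0, 0, 0.13, -1, 0.36, -0.15, 0, 0, 0, 0.13, -1, 0.36, -0.15, 0, 0, 0, 0.13, -1, 0.36, -0.15, 0, 0, 0, 0.13, -1, 0.36, -0.15, 0, 0, 0, 0.13, -1, 0.36, -0.15, 0, 0, 0, 0.13, -1, 0.36, -0.15, 0, 0, 0, 0.13, -1])

```text
time_s: 6.87
eef_pos: [0.4765, 0.0173, 0.2059]
tcp_rot: [-0.001, 0.713, 0.701, -0.0]
ft_force: [0.3, 0.7, -1.4]
gripper_width: 0.0088
grip_force: 35.0
```

>>> send_rows(moves=[0.36, -0.15, 0, 0, 0, 0.13, -1, 0.36, -0.15, 0, 0, 0, 0.13, -1, 0.36, -0.15, 0, 0, 0, 0.13, -1, 0.36, -0.15, 0, 0, 0, 0.13, -1, 0.36, -0.15, 0, 0, 0, 0.13, -1, 0.36, -0.15, 0, 0, 0, 0.13, -1, 0.26, -0.11, 0, 0, 0, 0.1, -1, 0.1, -0.04, 0, 0, 0, 0.03, -1, 0, 0, 0, 0, 0, 0, -1, 0, 0, 0, 0, 0, 0, -1])

```text
time_s: 7.7
eef_pos: [0.4545, 0.0806, 0.2065]
tcp_rot: [-0.0, 0.743, 0.669, -0.0]
ft_force: [-0.3, -0.5, -1.9]
gripper_width: 0.0088
grip_force: 35.0
```

```bash
python3 - <<'E'
from h import *
import pickle
s=env.state(); im=viewer.capture('wrist'); pickle.dump(s,open('s3.pkl','wb'))
cv2.imwrite('pics/w3.png',im[:,:,::-1])
cv2.imwrite('pics/w3b.png',cv2.resize(im[:,:,::-1],(800,600),interpolation=cv2.INTER_CUBIC))
print(s['eef_pos'],s['gripper_width'])
E
```

```text
[0.45449294 0.08063482 0.20651208] 0.008823669655988665
```

View pics/w3b.png

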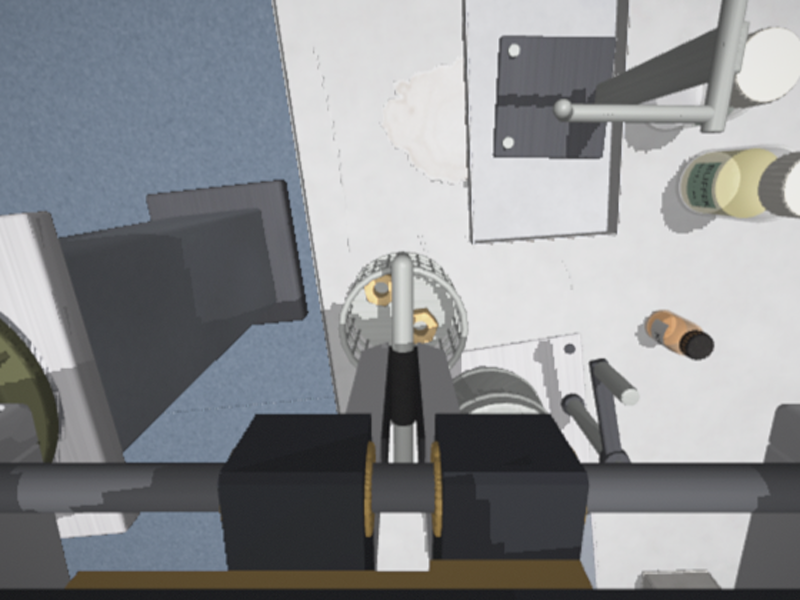

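The wrist view shows the basket held with both nuts inside. The right prong's tip is at (563,109), and the prong runs to (715,113). The left prong is out of view, so I move in front of the hook and look again.

```bash
python3 - <<'E'
from h import *
import pickle
s=pickle.load(open('s3.pkl','rb')); k=.7
for n,u,v,z in [('tip',563,109,.17),('a',600,112,.152),('b',705,113,.152),('bolt1',514,50,.004),('bolt2',508,142,.004),('barend',402,262,.226),('sleeve',402,385,.228)]:
    print(n,at_z('wrist',u*k,v*k,z,s).round(4))
plan(pose(env.state()),down([.47,.20,.170],np.radians(84)),15)
E
```

```text
tip [0.5344 0.1769 0.17  ]
a [0.5579 0.1754 0.152 ]
b [0.6073 0.1698 0.152 ]
bolt1 [0.5544 0.2379 0.004 ]
bolt2 [0.547  0.1731 0.004 ]
barend [0.4587 0.1273 0.226 ]
sleeve [0.4538 0.0815 0.228 ]
15 rows [0.32, 0.01, 0.1, -0.0, 0.0, -0.0] mid [0.4633 0.1439 0.1866] end [0.471  0.1994 0.1691] yaw 83.93
```

>>> send_rows(moves=[0.15, 0, 0.04, 0, 0, 0, -1, 0.3, 0.01, 0.1, 0, 0, 0, -1, 0.4, 0.01, 0.13, 0, 0, 0, -1, 0.48, 0.01, 0.15, 0, 0, 0, -1, 0.48, 0.02, 0.15, 0, 0, 0, -1, 0.48, 0.02, 0.15, 0, 0, 0, -1, 0.48, 0.02, 0.15, 0, 0, 0, -1, 0.48, 0.02, 0.15, 0, 0, 0, -1, 0.48, 0.02, 0.15, 0, 0, 0, -1, 0.4, 0.01, 0.13, 0, 0, 0, -1])

```text
time_s: 8.58
eef_pos: [0.4691, 0.1844, 0.1737]
tcp_rot: [-0.0, 0.743, 0.669, -0.0]
ft_force: [-0.5, 0.1, -1.6]
gripper_width: 0.0088
grip_force: 35.0
```

>>> send_rows(moves=[0.3, 0.01, 0.1, 0, 0, 0, -1, 0.25, 0, 0.05, 0, 0, 0, -1, 0.1, 0, 0, 0, 0, 0, -1, 0, 0, 0, 0, 0, 0, -1, 0, 0, 0, 0, 0, 0, -1, 0, 0, 0, 0, 0, 0, -1, 0, 0, 0, 0, 0, 0, -1, 0, 0, 0, 0, 0, 0, -1, 0, 0, 0, 0, 0, 0, -1, 0, 0, 0, 0, 0, 0, -1])

```text
time_s: 9.42
eef_pos: [0.4709, 0.199, 0.1705]
tcp_rot: [0.0, 0.744, 0.669, 0.0]
ft_force: [-0.1, -0.1, -2.2]
gripper_width: 0.0086
grip_force: 35.0
```

```bash
python3 - <<'E'
from h import *
import pickle
s=env.state(); im=viewer.capture('wrist'); pickle.dump(s,open('s4.pkl','wb'))
cv2.imwrite('pics/w4.png',im[:,:,::-1])
cv2.imwrite('pics/w4b.png',cv2.resize(im[100:310,200:480,::-1],(800,600),interpolation=cv2.INTER_CUBIC))
print(s['eef_pos'],s['gripper_width'])
E
```

```text
[0.47094955 0.1990221  0.17049397] 0.008641654651545972
```

View pics/w4b.png

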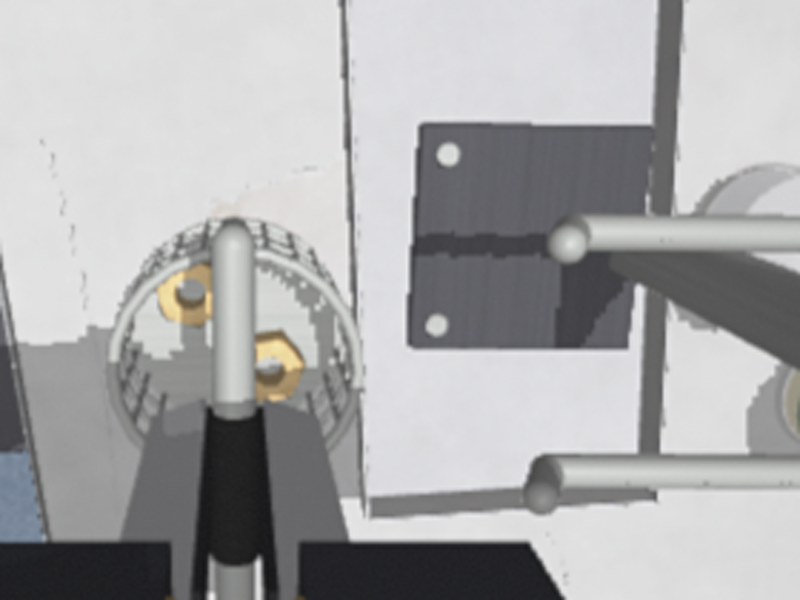

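Crop (×2.857, offset 200,100): the left prong's axis is at row 233 with its tip at (569,242). The right prong's axis is at row 471 with its tip at (541,492). The bar end is at (234,240), and both nuts are in the basket. The prongs look parallel to the tool's y axis.

```bash
python3 - <<'E'
from h import *
import pickle
s=pickle.load(open('s4.pkl','rb')); q=2.857
zb=s['eef_pos'][2]+.0188; print('bar z',zb)
Ti=np.linalg.inv(pose(s))
for n,u,v,z in [('Ltip',569,242,.168),('Rtip',541,492,.168),('La',600,233,.154),('Lb',780,233,.154),('Ra',600,471,.154),('Rb',780,471,.154),('barend',234,228,zb),('sleeve',235,480,zb+.003)]:
    p=at_z('wrist',200+u/q,100+v/q,z,s); print(n,p.round(4),'tool',(Ti@np.r_[p,1])[:3].round(4))
E
```

```text
bar z 0.18929396913076083
Ltip [0.5415 0.2338 0.168 ] tool [0.0421 0.0665 0.0025]
Rtip [0.5348 0.1796 0.168 ] tool [-0.0125  0.0656  0.0025]
La [0.553  0.2319 0.154 ] tool [0.0414 0.0781 0.0165]
Lb [0.5914 0.2278 0.154 ] tool [0.0414 0.1167 0.0165]
Ra [0.5528 0.1762 0.154 ] tool [-0.014   0.0838  0.0165]
Rb [0.594  0.1718 0.154 ] tool [-0.014   0.1253  0.0165]
barend [0.4756 0.2473 0.1893] tool [ 0.0485 -0.0005 -0.0188]
sleeve [0.4708 0.2008 0.1923] tool [ 0.0018 -0.0003 -0.0218]
```

>>> send_rows(moves=[0.05, 0, 0.04, 0, 0, 0, -1, 0.07, 0.1, 0.05, 0, 0, 0, -1, 0.07, 0.2, 0.05, 0, 0, 0, -1, 0.07, 0.25, 0.05, 0, 0, 0, -1, 0.07, 0.3, 0.05, 0, 0, 0, -1, 0.07, 0.3, 0.05, 0, 0, 0, -1, 0.06, 0.25, 0.03, 0, 0, 0, -1, 0.05, 0.2, 0.03, 0, 0, 0, -1, 0, 0, 0, 0, 0, 0, -1, 0, 0, 0, 0, 0, 0, -1])

```text
time_s: 10.3
eef_pos: [0.5122, 0.2075, 0.1615]
tcp_rot: [-0.0, 0.744, 0.669, -0.0]
ft_force: [-0.3, 0.4, -2.2]
gripper_width: 0.0094
grip_force: 35.0
```

```bash
python3 - <<'E'
from h import *
import pickle
s0=pickle.load(open('s4.pkl','rb')); s=env.state(); print((np.linalg.inv(pose(s0))@np.r_[s['eef_pos'],1]).round(4),s['eef_pos'])
im=viewer.capture('wrist'); cv2.imwrite('pics/w5.png',im[:,:,::-1])
g=im.mean(2); 
Ti=np.linalg.inv(pose(s))
# prong edges along a column: print brightness profile at col 440
for c in (430,460): print(c,g[140:300,c].round().astype(int).tolist())
E
```

```text
[0.0128 0.0401 0.009  1.    ] [0.51215249 0.20753026 0.16146213]
430 [216, 216, 216, 216, 215, 216, 216, 216, 216, 215, 216, 216, 216, 215, 216, 216, 216, 216, 216, 215, 215, 215, 215, 216, 216, 215, 215, 215, 215, 211, 193, 161, 153, 169, 170, 170, 170, 169, 169, 169, 173, 186, 198, 201, 201, 201, 200, 200, 199, 200, 200, 200, 199, 200, 199, 200, 199, 199, 176, 135, 136, 155, 172, 184, 191, 199, 198, 189, 182, 173, 158, 148, 171, 196, 172, 125, 98, 95, 91, 83, 82, 83, 83, 82, 81, 80, 79, 79, 78, 79, 79, 79, 79, 79, 79, 78, 79, 80, 80, 79, 78, 79, 79, 79, 80, 81, 80, 80, 79, 79, 78, 77, 78, 105, 157, 172, 147, 144, 145, 144, 145, 144, 145, 145, 144, 144, 143, 143, 143, 154, 168, 168, 167, 168, 188, 210, 211, 212, 212, 212, 212, 212, 198, 149, 108, 128, 149, 163, 177, 189, 196, 193, 188, 182, 170, 166, 189, 212, 213, 212]
460 [214, 213, 213, 214, 213, 214, 214, 214, 214, 215, 215, 215, 215, 214, 214, 214, 214, 213, 213, 214, 214, 213, 214, 214, 214, 214, 214, 214, 214, 214, 214, 214, 214, 214, 214, 211, 196, 179, 168, 158, 165, 174, 178, 179, 181, 183, 185, 187, 189, 192, 193, 185, 145, 101, 133, 176, 189, 188, 188, 188, 188, 188, 189, 189, 189, 189, 189, 188, 189, 189, 188, 187, 187, 187, 186, 185, 185, 185, 185, 182, 180, 178, 174, 170, 166, 159, 151, 145, 137, 126, 121, 120, 115, 112, 128, 158, 176, 182, 183, 183, 185, 189, 190, 190, 188, 185, 184, 182, 181, 177, 172, 167, 160, 148, 135, 125, 123, 121, 115, 110, 105, 98, 94, 94, 97, 106, 117, 123, 127, 127, 123, 110, 101, 100, 101, 100, 100, 98, 100, 100, 114, 158, 197, 210, 210, 211, 211, 212, 211, 210, 210, 210, 210, 210, 210, 209, 210, 211, 211, 211]
```

```bash
python3 - <<'E'
from h import *
s=env.state(); Ti=np.linalg.inv(pose(s))
for v in (205,289.7): print((Ti@np.r_[at_z('wrist',430,v,.153,s),1])[:3].round(4))
im=cv2.imread('pics/w5.png'); cv2.imwrite('pics/w5b.png',cv2.resize(im[100:310,200:480],(800,600),interpolation=cv2.INTER_CUBIC))
E
```

```text
[0.0286 0.0884 0.0086]
[-0.0278  0.0951  0.0086]
```

View pics/w5b.png

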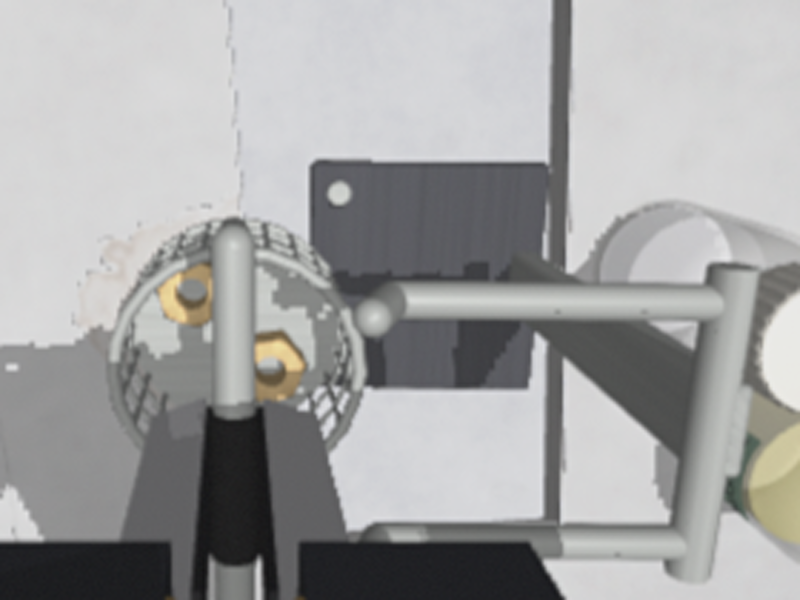

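The wrist crop shows the bar centred between the prongs, which lie at ±28 mm in the tool frame. The left tip is at (375,318). Next: forward over the tips, then forward and down onto the prongs.

>>> send_rows(moves=[0, 0.08, 0, 0, 0, 0, -1, 0, 0.16, 0, 0, 0, 0, -1, 0, 0.2, 0, 0, 0, 0, -1, 0, 0.2, 0, 0, 0, 0, -1, 0, 0.2, 0, 0, 0, 0, -1, 0, 0.2, 0, 0, 0, 0, -1, 0, 0.2, 0, 0, 0, 0, -1, 0, 0.16, 0, 0, 0, 0, -1, 0, 0.08, 0, 0, 0, 0, -1, 0, 0, 0, 0, 0, 0, -1])

```text
time_s: 11.18
eef_pos: [0.5492, 0.2036, 0.1615]
tcp_rot: [-0.0, 0.744, 0.669, -0.0]
ft_force: [0.4, -0.7, -2.1]
gripper_width: 0.0086
grip_force: 35.0
```

>>> send_rows(moves=[0, 0.1, 0.03, 0, 0, 0, -1, 0, 0.12, 0.06, 0, 0, 0, -1, 0, 0.12, 0.08, 0, 0, 0, -1, 0, 0.12, 0.09, 0, 0, 0, -1, 0, 0.1, 0.1, 0, 0, 0, -1, 0, 0.08, 0.1, 0, 0, 0, -1, 0, 0.04, 0.1, 0, 0, 0, -1, 0, 0, 0.1, 0, 0, 0, -1, 0, 0, 0.08, 0, 0, 0, -1, 0, 0, 0, 0, 0, 0, -1])

```text
time_s: 12.02
eef_pos: [0.5655, 0.2018, 0.1427]
tcp_rot: [-0.0, 0.744, 0.669, -0.0]
ft_force: [-0.7, 0.8, -0.6]
gripper_width: 0.0092
grip_force: 35.0
```

>>> send_rows(moves=[0, 0, 0.04, 0, 0, 0, -1, 0, 0, 0, 0, 0, 0, -1, 0, 0, 0, 0, 0, 0, -1, 0, 0, 0, 0, 0, 0, -0.7, 0, 0, 0, 0, 0, 0, -0.7, 0, 0, 0, 0, 0, 0, -0.4, 0, 0, 0, 0, 0, 0, -0.4, 0, 0, 0, 0, 0, 0, -0.4, 0, 0, 0, 0, 0, 0, -0.4, 0, 0, 0, 0, 0, 0, -0.4])

```text
time_s: 12.85
eef_pos: [0.5658, 0.2019, 0.1422]
tcp_rot: [-0.0, 0.744, 0.669, 0.0]
ft_force: [-0.0, -0.8, -0.2]
gripper_width: 0.0283
grip_force: 0.0
```

Bar released with no residual force. I retreat upward, then move to a view over the pot and cover.

>>> send_rows(moves=[0, 0, -0.1, 0, 0, 0, -0.2, 0, 0, -0.2, 0, 0, 0, -0.2, 0, 0, -0.4, 0, 0, 0, -0.2, 0, 0, -0.7, 0, 0, 0, -0.2, 0, 0, -0.9, 0, 0, 0, -0.2, 0, 0, -0.9, 0, 0, 0, 0, 0, 0, -0.9, 0, 0, 0, 0, 0, 0, -0.9, 0, 0, 0, 0, 0, 0, -0.9, 0, 0, 0, 0, 0, 0, -0.9, 0, 0, 0, 0])

```text
time_s: 13.68
eef_pos: [0.5655, 0.2018, 0.3146]
tcp_rot: [0.0, 0.744, 0.669, 0.0]
ft_force: [-0.2, -0.0, -0.3]
gripper_width: 0.0468
grip_force: 0.0
```

```bash
python3 - <<'E'
from h import *
s=env.state();print(s['eef_pos'],s['ft_force'])
im=viewer.capture('wrist'); cv2.imwrite('pics/w6.png',im[:,:,::-1])
T=plan(pose(s),down([.50,-.12,.34],np.radians(93.5)),20)
E
```

```text
[0.56552014 0.20180049 0.31456662] [-0.18515901 -0.00324924 -0.33855835]
20 rows [-0.65, -0.11, -0.05, 0.0, -0.0, -0.08] mid [0.5235 0.0255 0.3282] end [ 0.5008 -0.1211  0.3394] yaw 93.1
```

>>> send_rows(moves=[-0.2, -0.03, -0.02, 0, 0, -0.03, 1, -0.45, -0.08, -0.03, 0, 0, -0.05, 1, -0.65, -0.11, -0.05, 0, 0, -0.08, 1, -0.65, -0.11, -0.05, 0, 0, -0.08, 1, -0.65, -0.11, -0.05, 0, 0, -0.08, 1, -0.65, -0.11, -0.05, 0, 0, -0.08, 1, -0.65, -0.11, -0.05, 0, 0, -0.08, 1, -0.65, -0.11, -0.05, 0, 0, -0.08, 1, -0.65, -0.11, -0.05, 0, 0, -0.08, 1, -0.65, -0.11, -0.05, 0, 0, -0.08, 1])

```text
time_s: 14.57
eef_pos: [0.5293, 0.0563, 0.3227]
tcp_rot: [-0.0, 0.719, 0.695, -0.001]
ft_force: [0.0, -0.5, 0.4]
gripper_width: 0.0944
grip_force: 0.0
```

>>> send_rows(moves=[-0.65, -0.11, -0.05, 0, 0, -0.08, 1, -0.65, -0.11, -0.05, 0, 0, -0.08, 1, -0.65, -0.11, -0.05, 0, 0, -0.08, 1, -0.65, -0.11, -0.05, 0, 0, -0.08, 1, -0.65, -0.11, -0.05, 0, 0, -0.08, 1, -0.65, -0.11, -0.05, 0, 0, -0.08, 1, -0.65, -0.11, -0.05, 0, 0, -0.08, 1, -0.65, -0.11, -0.05, 0, 0, -0.08, 1, -0.65, -0.11, -0.05, 0, 0, -0.08, 1, -0.65, -0.11, -0.05, 0, 0, -0.08, 1])

```text
time_s: 15.4
eef_pos: [0.502, -0.1059, 0.3352]
tcp_rot: [-0.001, 0.691, 0.723, -0.0]
ft_force: [0.8, -1.0, -0.4]
gripper_width: 0.0943
grip_force: 0.0
```

>>> send_rows(moves=[-0.45, -0.08, -0.03, 0, 0, -0.05, 1, -0.2, -0.03, -0.02, 0, 0, -0.03, 1, 0, 0, 0, 0, 0, 0, 1, 0, 0, 0, 0, 0, 0, 1, 0, 0, 0, 0, 0, 0, 1, 0, 0, 0, 0, 0, 0, 1, 0, 0, 0, 0, 0, 0, 1, 0, 0, 0, 0, 0, 0, 1, 0, 0, 0, 0, 0, 0, 1, 0, 0, 0, 0, 0, 0, 1])

```text
time_s: 16.23
eef_pos: [0.5012, -0.1209, 0.3372]
tcp_rot: [-0.0, 0.688, 0.726, -0.0]
ft_force: [0.1, -0.4, -0.6]
gripper_width: 0.0936
grip_force: 0.0
```

```bash
python3 - <<'E'
from h import *
import pickle
s=env.state(); im=viewer.capture('wrist'); pickle.dump(s,open('s7.pkl','wb'))
cv2.imwrite('pics/w7.png',im[:,:,::-1]); print(s['eef_pos'],s['time_s'])
t=viewer.capture('top'); cv2.imwrite('pics/top7.png',t[:,:,::-1])
a=cv2.resize(im[60:330,180:430,::-1],(500,540),interpolation=cv2.INTER_CUBIC)
tt=t[:,:,::-1]
b=cv2.resize(tt[190:280,190:260],(300,386),interpolation=cv2.INTER_CUBIC)
sc=np.zeros((540,800,3),np.uint8); sc[:,:500]=a; sc[:386,500:]=b; c6=cv2.imread('pics/w6.png'); sc[386:,500:]=cv2.resize(c6[80:295,180:480],(300,154))
cv2.imwrite('pics/v7.png',sc)
E
```

```text
[ 0.50118828 -0.12087302  0.33716794] 16.2333
```

View pics/v7.png

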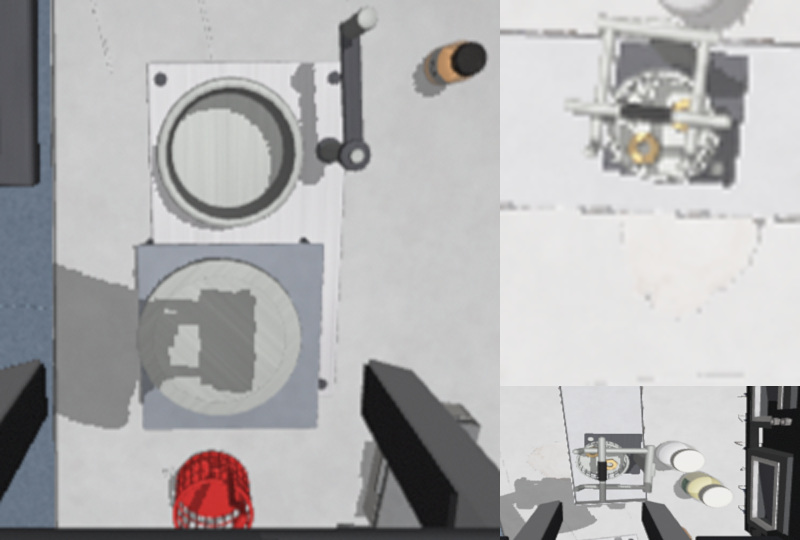

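The picture shows the basket hanging with its bar across both prongs and both nuts inside (top crop, sleeve at (647,115)). In the left crop (×2, offset 180,60) the pot's mouth centre is near (231,152), the cover centre near (220,337), the keeper pivot at (355,155), the pin at (365,18) and the red look-alike at (213,490). I refine the circles numerically.

```bash
cat > fit.py <<'E'
from h import *
def fit(img,n,s,c0,r,z,span=.012,cond=None):
    g=cv2.GaussianBlur(cv2.cvtColor(img,cv2.COLOR_BGR2GRAY),(0,0),1).astype(np.float32)
    G=cv2.magnitude(cv2.Sobel(g,5,1,0),cv2.Sobel(g,5,0,1)); G=np.minimum(G,120)
    t=np.linspace(0,2*np.pi,180); f,cx,cy,W=cam(n,s); best=(0,)
    for dx in np.arange(-span,span+1e-6,.0005):
        for dy in np.arange(-span,span+1e-6,.0005):
            p=np.c_[c0[0]+dx+r*np.cos(t),c0[1]+dy+r*np.sin(t),np.full(180,z)]; c=(p-W[:3,3])@W[:3,:3]
            u=(cx-f*c[:,0]/c[:,2]).astype(np.float32); v=(cy+f*c[:,1]/c[:,2]).astype(np.float32)
            q=cv2.remap(G,u[None],v[None],cv2.INTER_LINEAR).mean()
            if q>best[0]: best=(q,c0[0]+dx,c0[1]+dy)
    return np.round(best,4)
E
python3 - <<'E'
from fit import *
import pickle
s=pickle.load(open('s7.pkl','rb')); im=cv2.imread('pics/w7.png'); t=cv2.imread('pics/top7.png')
for nm,i,n in (('w',im,'wrist'),('t',t,'top')):
    print(nm,'out',fit(i,n,s,(.515,-.060),.049,.075),'in',fit(i,n,s,(.515,-.060),.043,.075))
    print(nm,'cover',fit(i,n,s,(.512,-.185),.057,.093))
P=lambda u,v,z: at_z('wrist',180+u/2,60+v/2,z,s).round(4)
for nm,u,v,z in [('pivot',355,155,.1),('pin',365,18,.1385),('h1',160,79,.005),('h2',334,77,.005),('h3',322,383,.005),('LA',136,245,.076),('LB',323,243,.076),('LC',317,427,.076),('LD',144,430,.076),('red',213,480,.05),('redtop',213,452,.05)]: print(nm,P(u,v,z))
E
```

```text
w out [ 9.19473e+01  5.09500e-01 -6.45000e-02] in [ 1.199949e+02  5.150000e-01 -6.100000e-02]
w cover [71.9518  0.514  -0.1875]
t out [ 1.013171e+02  5.070000e-01 -6.200000e-02] in [ 1.064536e+02  5.120000e-01 -5.150000e-02]
t cover [61.9414  0.523  -0.173 ]
pivot [ 0.5929 -0.0572  0.1   ]
pin [0.581  0.0164 0.1385]
h1 [ 0.4622 -0.0125  0.005 ]
h2 [ 0.5925 -0.004   0.005 ]
h3 [ 0.6086 -0.2497  0.005 ]
LA [ 0.4544 -0.1265  0.076 ]
LB [ 0.5832 -0.1181  0.076 ]
LC [ 0.5929 -0.2566  0.076 ]
LD [ 0.4642 -0.266   0.076 ]
red [ 0.5193 -0.3203  0.05  ]
redtop [ 0.5179 -0.2953  0.05  ]
```

```bash
python3 - <<'E'
from h import *
import pickle
s=pickle.load(open('s7.pkl','rb'))
print('cover manual',at_z('wrist',180+219.5/2,60+337/2,.093,s), 'L/R/T/B', *[at_z('wrist',180+u/2,60+v/2,.093,s)[:2].round(4) for u,v in ((138,337),(301,337),(219,258),(219,416))])
s=env.state()
T=plan(pose(s),down([.514,-.262,.16],np.radians(89.6)),14)
plan(T,down([.514,-.262,.081],np.radians(89.6)),10)
E
```

```text
cover manual [ 0.51528539 -0.18444138  0.093     ] L/R/T/B [ 0.4592 -0.1875] [ 0.5714 -0.1814] [ 0.5116 -0.1291] [ 0.5185 -0.2436]
14 rows [-0.4, 0.03, 0.51, -0.0, 0.0, 0.04] mid [ 0.5104 -0.2006  0.2352] end [ 0.5156 -0.2606  0.1587] yaw 89.89
10 rows [-0.01, -0.01, 0.31, -0.0, 0.0, 0.01] mid [ 0.5141 -0.2621  0.1122] end [ 0.5131 -0.2631  0.0812] yaw 89.32
```

>>> send_rows(moves=[-0.2, 0.02, 0.2, 0, 0, 0.04, 0.28, -0.4, 0.03, 0.4, 0, 0, 0.04, 0.28, -0.4, 0.03, 0.51, 0, 0, 0.04, 0.28, -0.4, 0.03, 0.51, 0, 0, 0.04, 0.28, -0.4, 0.03, 0.51, 0, 0, 0.04, 0.28, -0.4, 0.03, 0.51, 0, 0, 0.04, 0.28, -0.4, 0.03, 0.51, 0, 0, 0.04, 0.28, -0.4, 0.03, 0.51, 0, 0, 0.04, 0.28, -0.4, 0.03, 0.51, 0, 0, 0.04, 0.28, -0.4, 0.03, 0.51, 0, 0, 0.04, 0.28])

```text
time_s: 17.17
eef_pos: [0.5116, -0.2168, 0.2187]
tcp_rot: [-0.0, 0.702, 0.712, -0.0]
ft_force: [-0.2, -0.2, 0.1]
gripper_width: 0.0602
grip_force: 0.0
```

>>> send_rows(moves=[-0.4, 0.03, 0.51, 0, 0, 0.04, 0.28, -0.4, 0.03, 0.51, 0, 0, 0.04, 0.28, -0.4, 0.03, 0.51, 0, 0, 0.04, 0.28, -0.4, 0.03, 0.51, 0, 0, 0.04, 0.28, -0.2, 0.01, 0.31, 0, 0, 0, 0.28, 0, 0, 0.11, 0, 0, 0, 0.28, 0, 0, 0, 0, 0, 0, 0.28, 0, 0, 0, 0, 0, 0, 0.28, 0, 0, 0, 0, 0, 0, 0.28, 0, 0, 0, 0, 0, 0, 0.28])

```text
time_s: 18.0
eef_pos: [0.5156, -0.2604, 0.1594]
tcp_rot: [0.001, 0.708, 0.707, 0.0]
ft_force: [0.5, -0.6, -0.5]
gripper_width: 0.0599
grip_force: 0.0
```

```bash
python3 - <<'E'
from h import *
s=env.state(); print(s['eef_pos'],s['gripper_width'],s['time_s'])
plan(pose(s),down([.5145,-.262,.0815],np.radians(89.6)),8)
E
```

```text
[ 0.51561066 -0.2603961   0.15944446] 0.05992085468568377 18.0
8 rows [-0.01, -0.01, 0.39, 0.0, 0.0, 0.01] mid [ 0.5144 -0.2617  0.1107] end [ 0.5137 -0.2624  0.0814] yaw 89.46
```

>>> send_rows(moves=[-0.01, 0, 0.2, 0, 0, 0, 0.28, -0.01, 0, 0.4, 0, 0, 0, 0.28, -0.01, -0.01, 0.5, 0, 0, 0.01, 0.28, -0.01, -0.01, 0.5, 0, 0, 0.01, 0.28, -0.01, -0.01, 0.5, 0, 0, 0.01, 0.28, -0.01, 0, 0.4, 0, 0, 0.01, 0.28, -0.01, 0, 0.3, 0, 0, 0.01, 0.28, 0, 0, 0.2, 0, 0, 0, 0.28, 0, 0, 0.1, 0, 0, 0, 0.28, 0, 0, 0, 0, 0, 0, 0.28])

```text
time_s: 18.83
eef_pos: [0.5145, -0.2623, 0.0808]
tcp_rot: [-0.0, 0.71, 0.705, -0.0]
ft_force: [-0.5, -0.6, -0.0]
gripper_width: 0.0601
grip_force: 0.0
```

>>> send_rows(moves=[0.1, 0, 0, 0, 0, 0, 0.28, 0.2, 0, 0, 0, 0, 0, 0.28, 0.25, 0, 0, 0, 0, 0, 0.28, 0.25, 0, 0, 0, 0, 0, 0.28, 0.25, 0, 0, 0, 0, 0, 0.28, 0.25, 0, 0, 0, 0, 0, 0.28, 0.25, 0, 0, 0, 0, 0, 0.28, 0.25, 0, 0, 0, 0, 0, 0.28, 0.25, 0, 0, 0, 0, 0, 0.28, 0.25, 0, 0, 0, 0, 0, 0.28])

```text
time_s: 19.67
eef_pos: [0.515, -0.2044, 0.0813]
tcp_rot: [0.0, 0.71, 0.705, 0.0]
ft_force: [-0.5, -1.8, 2.2]
gripper_width: 0.0602
grip_force: 1.4
```

>>> send_rows(moves=[0.25, 0, 0, 0, 0, 0, 0.28, 0.25, 0, 0, 0, 0, 0, 0.28, 0.25, 0, 0, 0, 0, 0, 0.28, 0.25, 0, 0, 0, 0, 0, 0.28, 0.25, 0, 0, 0, 0, 0, 0.28, 0.25, 0, 0, 0, 0, 0, 0.28, 0.25, 0, 0, 0, 0, 0, 0.28, 0.2, 0, 0, 0, 0, 0, 0.28, 0.1, 0, 0, 0, 0, 0, 0.28, 0, 0, 0, 0, 0, 0, 0.28])

```text
time_s: 20.5
eef_pos: [0.5151, -0.1528, 0.0809]
tcp_rot: [-0.0, 0.709, 0.705, -0.0]
ft_force: [0.6, -0.7, -0.0]
gripper_width: 0.0605
grip_force: 0.0
```

```bash
python3 - <<'E'
from fit import *
s=env.state(); im=viewer.capture('wrist')[:,:,::-1].copy(); cv2.imwrite('pics/w8.png',im)
print(s['eef_pos'],s['ft_force'],s['time_s'])
print(fit(im,'wrist',s,(.515,s['eef_pos'][1]+.056),.057,.093))
E
```

```text
[ 0.51514502 -0.15284862  0.08092191] [ 0.5806187  -0.66444616 -0.02507862] 20.5
[52.2168  0.514  -0.0963]
```

>>> send_rows(moves=[0.12, 0, 0, 0, 0, 0, 0.28, 0.16, 0, 0, 0, 0, 0, 0.28, 0.16, 0, 0, 0, 0, 0, 0.28, 0.16, 0, 0, 0, 0, 0, 0.28, 0.16, 0, 0, 0, 0, 0, 0.28, 0.12, 0, 0, 0, 0, 0, 0.28, 0.12, 0, 0, 0, 0, 0, 0.28, 0.1, 0, 0, 0, 0, 0, 0.28, 0.1, 0, 0, 0, 0, 0, 0.28, 0, 0, 0, 0, 0, 0, 0.28])

```text
time_s: 21.38
eef_pos: [0.5154, -0.1231, 0.0811]
tcp_rot: [-0.0, 0.709, 0.705, 0.0]
ft_force: [0.2, 0.7, 0.0]
gripper_width: 0.0605
grip_force: 0.0
```

```bash
python3 - <<'E'
from fit import *
s=env.state(); im=viewer.capture('wrist')[:,:,::-1].copy(); cv2.imwrite('pics/w9.png',im)
print(s['eef_pos'],s['ft_force'],s['time_s'])
for z in (.093,.089,.085): print(z,fit(im,'wrist',s,(.515,s['eef_pos'][1]+.056),.057,z))
E
```

```text
[ 0.51543194 -0.12312283  0.08107827] [0.20729853 0.71590051 0.02630912] 21.3833
0.093 [35.3104  0.5135 -0.0671]
0.089 [48.2145  0.515  -0.0666]
0.085 [51.0204  0.516  -0.0676]
```

>>> send_rows(moves=[0.04, 0, 0, 0, 0, 0, 0.28, 0.04, 0, 0, 0, 0, 0, 0.28, 0.04, 0, 0, 0, 0, 0, 0.28, 0.04, 0, 0, 0, 0, 0, 0.28, 0.04, 0, 0, 0, 0, 0, 0.28, 0.04, 0, 0, 0, 0, 0, 0.28, 0, 0, 0, 0, 0, 0, 0.28, 0, 0, 0, 0, 0, 0, 0.28, 0, 0, 0, 0, 0, 0, 0.28, 0, 0, 0, 0, 0, 0, 0.28])

```text
time_s: 22.27
eef_pos: [0.5156, -0.1176, 0.0812]
tcp_rot: [-0.0, 0.71, 0.705, 0.0]
ft_force: [-0.5, -0.2, 0.5]
gripper_width: 0.0599
grip_force: 0.4
```

```bash
python3 - <<'E'
from fit import *
s=env.state(); im=viewer.capture('wrist')[:,:,::-1].copy(); cv2.imwrite('pics/w10.png',im)
print(s['eef_pos'],s['ft_force'],s['time_s'])
for z in (.093,.089,.085): print(z,fit(im,'wrist',s,(.515,s['eef_pos'][1]+.056),.057,z))
E
```

```text
[ 0.51557354 -0.11763853  0.08119185] [-0.51356734 -0.20513892  0.45920505] 22.2667
0.093 [35.3402  0.519  -0.0586]
0.089 [40.6025  0.515  -0.0631]
0.085 [53.3242  0.515  -0.0606]
```

>>> send_rows(moves=[-0.1, 0, 0, 0, 0, 0, 0.28, -0.25, 0, 0, 0, 0, 0, 0.28, -0.25, 0, -0.1, 0, 0, 0, 0.28, -0.2, 0, -0.4, 0, 0, 0, 0.28, 0, 0, -0.8, 0, 0, 0, 0.28, 0, 0, -0.9, 0, 0, 0, 0.28, 0, 0, -0.9, 0, 0, 0, 0.1, 0, 0, -0.9, 0, 0, 0, 0, 0, 0, -0.6, 0, 0, 0, -0.3, 0, 0, -0.3, 0, 0, 0, -0.3])

```text
time_s: 23.15
eef_pos: [0.516, -0.1383, 0.2068]
tcp_rot: [0.002, 0.71, 0.705, 0.001]
ft_force: [-0.2, -1.2, -0.3]
gripper_width: 0.0369
grip_force: 0.0
```

```bash
python3 - <<'E'
from h import *
s=env.state(); print(s['eef_pos'],s['gripper_width'],s['time_s'])
plan(pose(s),down([.581,.0165,.21],np.radians(99.3)),12)
E
```

```text
[ 0.51595225 -0.13832359  0.20675667] 0.03692382202301928 23.15
12 rows [0.5, 0.25, -0.01, 0.0, 0.0, -0.14] mid [ 0.5566 -0.0494  0.2085] end [0.5802 0.0164 0.2098] yaw 99.21
```

>>> send_rows(moves=[0.3, 0.14, -0.01, 0, 0, -0.08, -0.3, 0.5, 0.25, -0.01, 0, 0, -0.14, -0.3, 0.5, 0.25, -0.01, 0, 0, -0.14, -0.3, 0.5, 0.25, -0.01, 0, 0, -0.14, -0.3, 0.5, 0.25, -0.01, 0, 0, -0.14, -0.3, 0.5, 0.25, -0.01, 0, 0, -0.14, -0.3, 0.5, 0.25, -0.01, 0, 0, -0.14, -0.3, 0.5, 0.25, -0.01, 0, 0, -0.14, -0.3, 0.5, 0.25, -0.01, 0, 0, -0.14, -0.3, 0.5, 0.25, -0.01, 0, 0, -0.14, -0.3])

```text
time_s: 23.98
eef_pos: [0.5691, -0.0135, 0.2061]
tcp_rot: [-0.0, 0.66, 0.751, -0.0]
ft_force: [-0.1, -0.1, 1.0]
gripper_width: 0.0326
grip_force: 0.0
```

>>> send_rows(moves=[0.5, 0.25, -0.01, 0, 0, -0.14, -0.3, 0.5, 0.25, -0.01, 0, 0, -0.14, -0.3, 0.2, 0.11, 0, 0, 0, -0.06, -0.3, 0, 0, 0, 0, 0, 0, -0.3, 0, 0, 0, 0, 0, 0, -0.3, 0, 0, 0, 0, 0, 0, -0.3, 0, 0, 0, 0, 0, 0, -0.3, 0, 0, 0, 0, 0, 0, -0.3, 0, 0, 0, 0, 0, 0, -0.3, 0, 0, 0, 0, 0, 0, -0.3])

```text
time_s: 24.82
eef_pos: [0.5797, 0.0168, 0.2068]
tcp_rot: [0.0, 0.648, 0.762, 0.0]
ft_force: [1.1, 0.3, 0.5]
gripper_width: 0.0331
grip_force: 0.0
```

```bash
python3 - <<'E'
from fit import *
import pickle
s=env.state(); im=viewer.capture('wrist')[:,:,::-1].copy(); cv2.imwrite('pics/w11.png',im); pickle.dump(s,open('s11.pkl','wb'))
print(s['eef_pos'],s['tcp_rot'],s['gripper_width'],s['time_s'])
for z in (.097,.093,.089,.085,.081): print(z,fit(im,'wrist',s,(.515,-.061),.057,z))
print('proj cover',[proj('wrist',(.515+.057*np.cos(a),-.061+.057*np.sin(a),.085),s).round() for a in (0,1.57,3.14,4.71)])
g=cv2.cvtColor(im,cv2.COLOR_BGR2GRAY); p=proj('wrist',(.581,.0165,.1385),s); print('pin',p)
x,y=p.round().astype(int); print(g[y-14:y+15:2,x-16:x+17:2])
E
```

```text
[0.57965077 0.0167958  0.20675141] [1.95781239e-05 6.48127091e-01 7.61532188e-01 2.29181379e-05] 0.03307076194680633 24.8167
0.097 [51.5791  0.5155 -0.0565]
0.093 [53.1573  0.5155 -0.0575]
0.089 [55.9601  0.5155 -0.059 ]
0.085 [58.124   0.5155 -0.0605]
0.081 [57.5384  0.5155 -0.062 ]
proj cover [array([263., 277.]), array([213., 215.]), array([151., 260.]), array([201., 317.])]
pin [283.85026867 222.10481218]
[[136 138 135 139 139 146  78  81  86  87  89  87  62 131 142 120 128]
 [136 137 134 138 136 115  77  83  86  88  89  87 109 138 139 116 129]
 [137 136 133 138 136 111  77  83  86  88  89  87 126 138 139 118 130]
 [137 136 134 139 135 106  78  86  95  90  84  80 119 137 140 119 133]
 [136 136 134 137 135 106  79 130 155 127 113  83 104 137 139 127 132]
 [137 136 135 136 135 106 112 130 129 126 124 115  99 138 137 125 131]
 [136 135 135 135 134 105 123 126 124 122 121 119 101 138 131 124 131]
 [136 134 135 135 134 132 122 122 121 119 118 118 112 137 128 126 131]
 [136 135 136 136 139 151 113 119 118 119 117 115 122 138 122 128 130]
 [136 134 136 134 140 138  76 115 116 117 116  89 136 138 118 130 129]
 [136 134 135 133 135 105  55  65  83  88  75  58 137 139 116 131 131]
 [135 131 135 134 135 104  55  57  56  56  58  58 136 139 115 132 131]
 [136 131 135 133 143 136  55  57  57  57  57  64 136 140 122 131 131]
 [136 132 135 133 141 137  55  57  57  56  57  69 136 138 125 132 132]
 [136 131 135 133 142 137  56  56  55  56  56  69 137 135 125 132 130]]
```

>>> send_rows(moves=[0, 0.02, 0.2, 0, 0, 0, -0.3, 0, 0.02, 0.4, 0, 0, 0, -0.3, 0, 0.02, 0.6, 0, 0, 0, -0.3, 0, 0.02, 0.7, 0, 0, 0, -0.3, 0, 0, 0.7, 0, 0, 0, -0.3, 0, 0, 0.6, 0, 0, 0, -0.3, 0, 0, 0.4, 0, 0, 0, -0.3, 0, 0, 0.25, 0, 0, 0, -0.3, 0, 0, 0.1, 0, 0, 0, -0.3, 0, 0, 0, 0, 0, 0, -0.3])

```text
time_s: 25.7
eef_pos: [0.5816, 0.0174, 0.1077]
tcp_rot: [-0.0, 0.648, 0.762, -0.0]
ft_force: [-0.0, 0.1, 0.6]
gripper_width: 0.0331
grip_force: 0.0
```

>>> send_rows(moves=[0, 0, 0, 0, 0, 0, -1, 0, 0, 0, 0, 0, 0, -1, 0, 0, 0, 0, 0, 0, -1, 0, 0, 0, 0, 0, 0, -1, 0, 0, 0, 0, 0, 0, -1, 0, 0, 0, 0, 0, 0, -1, 0, 0, 0, 0, 0, 0, -1, 0, 0, 0, 0, 0, 0, -1, 0, 0, 0, 0, 0, 0, -1, 0, 0, 0, 0, 0, 0, -1], squeeze=6)

```text
time_s: 26.53
eef_pos: [0.5819, 0.0174, 0.1084]
tcp_rot: [0.0, 0.648, 0.762, 0.0]
ft_force: [-0.6, -0.2, 5.3]
gripper_width: 0.0121
grip_force: 6.0
```

```bash
python3 - <<'E'
from h import *
s=env.state(); T=pose(s); print(s['eef_pos'],s['gripper_width'],s['grip_force'],s['ft_force'],s['time_s'])
for piv in ((.5935,-.0572),(.5928,-.0555)):
    d=s['eef_pos'][:2]-piv; print('r',np.hypot(*d),'ang',np.degrees(np.arctan2(d[1],d[0])))
piv=np.array([.5935,-.0572,0])
# rotate about pivot to bar along station -x (183.8deg)
a0=np.arctan2(*(s['eef_pos'][:2]-piv[:2])[::-1])
for n,end in ((16,np.radians(180)),):
    a=end-a0; M=np.eye(4); M[:3,:3]=R.from_rotvec([0,0,a]).as_matrix(); M[:3,3]=piv-M[:3,:3]@piv
    plan(T,M@T,n)
E
```

```text
[0.58189981 0.01741448 0.10837121] 0.012089871923431441 6.000920534133911 [-0.62537111 -0.15238411  5.33116925] 26.5333
r 0.07551082500281157 ang 98.83693732322799
r 0.07372472584646164 ang 98.50234410434913
16 rows [-0.01, -0.27, -0.0, -0.0, 0.0, -0.89] mid [ 0.5316 -0.0137  0.1083] end [ 0.5176 -0.0581  0.1083] yaw -179.19
```

>>> send_rows(moves=[0, -0.07, 0, 0, 0, -0.22, -1, -0.003, -0.134, 0, 0, 0, -0.445, -1, -0.003, -0.134, 0, 0, 0, -0.445, -1, -0.003, -0.134, 0, 0, 0, -0.445, -1, -0.003, -0.134, 0, 0, 0, -0.445, -1, -0.003, -0.134, 0, 0, 0, -0.445, -1, -0.003, -0.134, 0, 0, 0, -0.445, -1, -0.003, -0.134, 0, 0, 0, -0.445, -1, -0.003, -0.134, 0, 0, 0, -0.445, -1, -0.003, -0.134, 0, 0, 0, -0.445, -1])

```text
time_s: 27.37
eef_pos: [0.5522, 0.0061, 0.1083]
tcp_rot: [0.0, 0.473, 0.881, 0.0]
ft_force: [-0.2, 2.8, 6.7]
gripper_width: 0.0119
grip_force: 6.0
```

>>> send_rows(moves=[-0.003, -0.134, 0, 0, 0, -0.445, -1, -0.003, -0.134, 0, 0, 0, -0.445, -1, -0.003, -0.134, 0, 0, 0, -0.445, -1, -0.003, -0.134, 0, 0, 0, -0.445, -1, -0.003, -0.134, 0, 0, 0, -0.445, -1, -0.003, -0.134, 0, 0, 0, -0.445, -1, -0.003, -0.134, 0, 0, 0, -0.445, -1, -0.003, -0.134, 0, 0, 0, -0.445, -1, -0.003, -0.134, 0, 0, 0, -0.445, -1, -0.003, -0.134, 0, 0, 0, -0.445, -1])

```text
time_s: 28.2
eef_pos: [0.5289, -0.0178, 0.1083]
tcp_rot: [-0.0, 0.267, 0.964, 0.0]
ft_force: [-4.4, 2.7, 7.7]
gripper_width: 0.012
grip_force: 6.0
```

>>> send_rows(moves=[-0.003, -0.134, 0, 0, 0, -0.445, -1, -0.003, -0.134, 0, 0, 0, -0.445, -1, -0.003, -0.134, 0, 0, 0, -0.445, -1, -0.003, -0.134, 0, 0, 0, -0.445, -1, -0.003, -0.134, 0, 0, 0, -0.445, -1, -0.003, -0.134, 0, 0, 0, -0.445, -1, -0.003, -0.134, 0, 0, 0, -0.445, -1, -0.003, -0.134, 0, 0, 0, -0.445, -1, -0.003, -0.134, 0, 0, 0, -0.445, -1, 0, 0, 0, 0, 0, 0, -1])

```text
time_s: 29.03
eef_pos: [0.5186, -0.0466, 0.1081]
tcp_rot: [-0.001, 0.07, 0.998, -0.0]
ft_force: [-4.6, 0.4, 7.2]
gripper_width: 0.012
grip_force: 6.0
```

>>> send_rows(moves=[-0.003, -0.134, 0, 0, 0, -0.445, -1, -0.003, -0.134, 0, 0, 0, -0.445, -1, -0.003, -0.134, 0, 0, 0, -0.445, -1, -0.003, -0.134, 0, 0, 0, -0.445, -1, 0, -0.07, 0, 0, 0, -0.22, -1, 0, 0, 0, 0, 0, 0, -1, 0, 0, 0, 0, 0, 0, -1, 0, 0, 0, 0, 0, 0, -1, 0, 0, 0, 0, 0, 0, -1, 0, 0, 0, 0, 0, 0, -1])

```text
time_s: 29.87
eef_pos: [0.518, -0.0616, 0.1081]
tcp_rot: [-0.001, -0.029, 1.0, -0.0]
ft_force: [-5.5, -1.4, 7.6]
gripper_width: 0.0116
grip_force: 6.0
```

>>> send_rows(moves=[0, -0.04, 0, 0, 0, -0.13, -1, 0, -0.04, 0, 0, 0, -0.13, -1, 0, 0, 0, 0, 0, 0, -1, 0, 0, 0, 0, 0, 0, -1, 0, 0, 0, 0, 0, 0, -1, 0, 0, 0, 0, 0, 0, -1, 0, 0, 0, 0, 0, 0, -1, 0, 0, 0, 0, 0, 0, -1, 0, 0, 0, 0, 0, 0, -1, 0, 0, 0, 0, 0, 0, -1])

```text
time_s: 30.7
eef_pos: [0.5181, -0.0626, 0.108]
tcp_rot: [-0.001, -0.042, 0.999, 0.001]
ft_force: [-4.6, 6.9, 6.4]
gripper_width: 0.0118
grip_force: 6.0
```

>>> send_rows(moves=[0, -0.04, 0, 0, 0, 0, -1, 0, -0.03, 0, 0, 0, 0, -1, 0, 0, 0, 0, 0, 0, -1, 0, 0, 0, 0, 0, 0, -1, 0, 0, 0, 0, 0, 0, -1, 0, 0, 0, 0, 0, 0, -1, 0, 0, 0, 0, 0, 0, -1, 0, 0, 0, 0, 0, 0, -1, 0, 0, 0, 0, 0, 0, -1, 0, 0, 0, 0, 0, 0, -1])

```text
time_s: 31.53
eef_pos: [0.5182, -0.0637, 0.108]
tcp_rot: [-0.001, -0.042, 0.999, 0.001]
ft_force: [-4.8, 12.0, 8.1]
gripper_width: 0.0139
grip_force: 6.0
```

End stop reached: the force rises while the pin no longer follows. Next I release and rise.

>>> send_rows(moves=[0, 0.04, 0, 0, 0, 0, -1, 0, 0, 0, 0, 0, 0, -0.5, 0, 0, 0, 0, 0, 0, -0.3, 0, 0, 0, 0, 0, 0, -0.3, 0, 0, 0, 0, 0, 0, -0.3, 0, 0, -0.1, 0, 0, 0, -0.3, 0, 0, -0.3, 0, 0, 0, -0.3, 0, 0, -0.5, 0, 0, 0, -0.3, 0, 0, -0.7, 0, 0, 0, -0.3, 0, 0, -0.8, 0, 0, 0, -0.3])

```text
time_s: 32.37
eef_pos: [0.5184, -0.0642, 0.1687]
tcp_rot: [-0.0, -0.042, 0.999, 0.0]
ft_force: [0.1, 0.1, 0.1]
gripper_width: 0.0331
grip_force: 0.0
```

>>> send_rows(moves=[0, 0, -0.8, 0, 0, 0, -0.3, 0, 0, -0.8, 0, 0, 0, -0.3, 0, 0, -0.8, 0, 0, 0, -0.3, 0, 0, -0.8, 0, 0, 0, -0.3, 0, 0, -0.8, 0, 0, 0, -0.3, 0, 0, -0.5, 0, 0, 0, -0.3, 0, 0, -0.2, 0, 0, 0, -0.3, 0, 0, 0, 0, 0, 0, -0.3, 0, 0, 0, 0, 0, 0, -0.3, 0, 0, 0, 0, 0, 0, -0.3])

```text
time_s: 33.2
eef_pos: [0.5183, -0.0641, 0.2845]
tcp_rot: [-0.001, -0.042, 0.999, 0.0]
ft_force: [0.1, 0.5, 0.1]
gripper_width: 0.0328
grip_force: 0.0
```

```bash
python3 - <<'E'
from fit import *
s=env.state(); im=viewer.capture('wrist')[:,:,::-1].copy(); cv2.imwrite('pics/w12.png',im)
print(s['eef_pos'],s['tcp_rot'],s['time_s'],s['ft_force'])
for z in (.089,.085): print(z,fit(im,'wrist',s,(.515,-.061),.057,z))
g=cv2.cvtColor(im,cv2.COLOR_BGR2GRAY)
# bar profile: sample perpendicular to the station x at three points along the bar, z=.0965
a=np.radians(183.8); d=np.array([np.cos(a),np.sin(a)]); nrm=np.array([-d[1],d[0]]); piv=np.array([.5935,-.0572])
for r in (.02,.035,.05,.075):
    row=[]
    for o in range(-16,17,2):
        p=proj('wrist',np.r_[piv+d*r+nrm*o*.001,.0965],s); row.append(int(cv2.getRectSubPix(g,(1,1),p.astype(float).tolist())[0,0]) if 0<p[0]<560 and 0<p[1]<420 else -1)
    print(r,row)
t=viewer.capture('top')[:,:,::-1].copy(); cv2.imwrite('pics/top12.png',t)
t7=cv2.imread('pics/top7.png'); df=cv2.absdiff(t,t7).max(2)>50
n,l,st,c=cv2.connectedComponentsWithStats(df.astype('uint8'))
print([(c[i].round().astype(int).tolist(),int(st[i,4])) for i in range(1,n) if st[i,4]>12])
E
```

```text
[ 0.51834239 -0.06412411  0.2844833 ] [-7.27143112e-04 -4.20801485e-02  9.99113958e-01  1.75850958e-04] 33.2 [0.08982393 0.50199196 0.10391881]
0.089 [55.8606  0.5145 -0.06  ]
0.085 [56.7993  0.515  -0.06  ]
0.02 [195, 194, 194, 194, 191, 139, 88, 88, 85, 84, 80, 127, 190, 188, 202, 202, 201]
0.035 [192, 192, 193, 192, 190, 126, 87, 88, 86, 85, 81, 94, 170, 190, 188, 188, 188]
0.05 [194, 195, 196, 199, 199, 131, 86, 89, 86, 85, 81, 146, 199, 196, 191, 189, 189]
0.075 [210, 206, 201, 201, 197, 124, 80, 81, 82, 81, 81, 157, 200, 199, 197, 199, 199]
[([358, 285], 13275), ([375, 224], 22), ([385, 235], 16), ([355, 242], 25), ([358, 255], 24), ([289, 342], 46), ([256, 394], 178), ([236, 409], 388), ([274, 405], 21), ([291, 410], 24)]
```

The checks pass:
- **Keeper:** the bar lies centred on the 183.8° line, which is π/2 in the station frame, and it is on its end stop.
- **Cover:** it fits best at seated height, centred on the pot.
- **Hook:** the area is unchanged since the basket was seen hanging across both prongs.

```bash
python3 -c "
from cell import job; print(job.sign_off())"
```

```text
the job is handed in; nothing more can be done
None
```

The job is handed in at about 33 s: the basket with both nuts hangs across both prongs, the cover reads as seated on the pot, the keeper is at its end stop over it, and I saw no sign of the bottle, beaker, vial or red basket being disturbed.

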